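Fit the snap ring on the microscope stand

TASK

Pick up the snap-ring pliers by their orange handles, squeeze the handles so that the brass snap ring on the tips spreads wide enough for the steel column of the microscope stand (without overstretching it), and lower it gently over the top of the column until it is level with the black groove. Finish there holding: keep the pliers level in the gripper and the handles squeezed, with the ring still spread around the groove and floating clear of the column. Leave the petri dish, mortar and test-tube rack alone.

Things in the scene. Friction and masses are not known exactly. Their poses are not given: they have to be found in the camera images.
- grip (a point): Grasp centre of the snap-ring pliers: midway between the two orange handle sleeves, half-way up them (14 mm tall). x points along the pliers to the ring, z up, y across: grasp from above, closing along y. Sleeves are 88 mm long, 10 mm thick; outer width here 60 mm relaxed, 39 mm at 0.15 rad spread, when the outer faces are parallel (relaxed they splay 0.15 rad each, wider to the rear).
- ring (a point): Centre of the opening of the brass snap ring when spread, at mid-wire; 141 mm ahead (+x) of point grip, 17 mm lower, same axes. Round 4 mm wire; opening 15 mm wide relaxed (too narrow for the column), about 23 mm at 0.15 rad. The ring is already hooked on the pliers' tips and cannot come off. The jaws lie 10 to 18 mm above it on the handle side only; above the opening it is free.
- handle_left (a joint): Spread of the pliers: angle of the left handle in rad, 0 relaxed, growing as the handles are squeezed (the right one mirrors it). 0.12 or more lets the ring pass the column, 0.15 is right, above 0.195 is too much, and 0.22 overstretches the ring. A spring opens them: per finger about 6 N at 0, 17 N at 0.15. Each 0.01 rad closes the handles 1.4 mm in total at point grip.
- pliers: The pliers with the ring, about 0.19 kg; origin at the pivot, 70 mm ahead of point grip, level with the sleeves' underside; same axes. Balance point about 35 mm ahead of point grip. They lie loose and flat on the blue rest.
- rest: Blue fixed tool rest, x axis along the pliers (within 0.02 rad), origin on the table below their pivot (within 3 mm). Two cross bars, tops 42 mm above the table, carry the pliers: one 34 to 54 mm behind point grip, one 44 to 72 mm ahead of it. Between them only a 6 mm base plate, 90 mm wide: room for the fingers.
- groove (a point): Centre of the groove on the vertical axis of the stand's column, 100 mm above the table, z up. Groove: a black neck, 12 mm diameter, 12 mm tall (6 mm up and down from here). Above it a steel head of 18 mm diameter, 12 mm tall, then a 10 mm tall taper to an 8 mm flat top, 28 mm above this point. Below the groove: a grey collar of 40 mm diameter.
- stand: The fixed microscope stand; origin on the table under the column's axis. Black round foot 124 mm diameter, 16 mm thick; column; grey collar with a short arm and lens reaching 90 mm towards the stand's +x and a knob to its +y, all at least 6 mm below point groove.
- petri: Empty glass petri dish, 90 mm in diameter, 16 mm tall; origin under its centre. To be left alone.
- mortar: White ceramic mortar bowl, 76 mm in diameter, 50 mm tall; origin under its centre. To be left alone.
- tube_rack: White test-tube rack, 60 by 160 mm, 93 mm tall with its tubes, long along its y axis; origin under its centre. To be left alone.
Mind the look-alikes: they are no part of the job. There is more than one size of the pliers; the job needs the middle-sized.

How it is judged:
On the way:
1. the ring, spread by the handles, is centred over the top of the column (value of joint handle_left between 0.12 and 0.195 rad and z of ring in the frame of groove above 0.022 m and horizontal distance between ring and groove below 0.006 m and contact force between the fingers and pliers above 2 N), for 0.1 s.
At the end, for the whole second after the job is handed in: Ring centre within 4 mm of the column axis and 4.5 mm of mid-groove height; pliers level within 0.12 rad, still; handles held by the fingers (over 4 N) at a spread of 0.12 to 0.195 rad; pliers and ring bear on the stand with under 2 N (value of joint handle_left between 0.12 and 0.195 rad and z of ring in the frame of groove between -0.0045 and 0.0045 m and horizontal distance between ring and groove below 0.004 m and angle between pliers's own z axis and vertical below 0.12 rad and contact force between the fingers and pliers above 4 N and contact force between pliers and stand below 2 N and linear speed of pliers below 0.02 m/s); the arm keeps its last pose, push and grip.
It fails at once if the ring is overstretched (spread above 0.22 rad) (value of joint handle_left above 0.22 rad).
It fails at once if the pliers or ring press on the stand with more than 12 N (contact force between pliers and stand above 12 N).
It fails at once if the petri dish is moved by more than 20 mm (distance of petri from where it was at the start of the episode above 0.02 m).
It fails at once if the mortar is moved by more than 20 mm (distance of mortar from where it was at the start of the episode above 0.02 m).
It fails at once if the test-tube rack is moved by more than 20 mm (distance of tube_rack from where it was at the start of the episode above 0.02 m).
It also fails if it takes over 45 s, if anything falls off the work surface, if the arm or the gripper's body presses on something with over 40 N, if the wrist force passes 120 N, or if a joint passes its speed limit or range.

ROBOT

A 6-joint arm with a two-finger parallel gripper is mounted at the origin on the work surface. World frame = base frame: x ahead of the robot, y to its left, z up, the work surface at z = 0. Lengths are in m, angles in rad, forces in N, time in s.
With the tool pointing down it reaches from about 0.3 to 0.95 m from the base axis. Payload 3.1 kg.
Tool frame: the origin (TCP) lies at the very end of the fingers, on their centre line; the grasp point (between the pads) lies 19 mm behind it; z points along the fingers, y is the line along which they close (so a half turn about z gives the same grasp; the last joint's range is limited). The gripper opens to 85 mm and grips with 20 to 120 N. Pads are 22 mm wide; open, the fingers measure 114 mm over their backs; the gripper's body (76 mm by 85 mm) begins 54 mm behind the grasp point. The pads swing forward as they close: fully open they stand 13 mm farther back than shut.
Start: joints at [1.152, 0.308, 1.634, -0, 1.2, -0.07], TCP at [0.214, 0.587, 0.199] pointing down, gripper open.
Joint ranges: [-3.06, 3.06], [-0.79, 1.96], [0.05, 2.63], [-1.19, 4.34], [0.05, 2.64], [-2.94, 2.94]. Speed limits (rad/s): [2.79, 2.79, 3.14, 3.14, 3.14, 3.14].

INTERFACE

Orientations are given as a 3x3 rotation matrix whose columns are the frame's x, y, z axes.
In Python, from workcell import * gives the robot as it stands.
- The arm moves only by the tool play_rows, never from a script. Its argument "moves" is a list of rows, each a list of 3 entries, a list of its own where there are three numbers: the shift along the tool's x, y, z each as a share of 50 mm, from -1 to 1, then the turn, a rotation vector about the tool's x, y, z each as a share of pi rad, from -1 to 1, then the opening, from -1 (shut) to 1 (fully open), so that 0 is half open. In form: [[[dx, dy, dz], [rx, ry, rz], hand], ...]. A call has 1 to 20 rows; each row shifts and turns the commanded pose from where the row before left it, along the tool's axes as they then stand; what a row does not reach is not made up. A row lasts 1/12 s, in which the tool goes at most 41.7 mm and 7.16 degrees, less where a joint would pass 70% of its speed; a pose out of reach is approached as far as the arm can. A call with a number of a shift or a turn outside -1 to 1 is refused whole. A call with a gripper value outside its range is refused whole. The fingers move at their own pace and stop on an object; "newtons" is the grip in N (left out, the last holds). Time passes only in rows, so rows that do not move let the fingers close. It gives the time, the measured TCP pose, the force, the opening and the grip force at its end, in the units of the state.
- get_obs(): the state, without advancing time (a new reading comes with each control period).
- camera(name): name is "scene" or "top" or "wrist"; returns the picture (480x640x3 uint8, red, green, blue); there is no depth.
- camera_info(name): a dict with "fx", "fy", "cx", "cy" (pixels), "position" and "attitude" of the camera in the world. Camera axes: x right, y down, z forward; pixel columns grow to the right and rows downward; lengths in m; the calibration is good to about 2 mm. A picture is of the moment at which its call begins: read the wrist's pose just before it. camera_info takes no time and is no camera call; for the wrist camera it gives the pose at the moment of the call.
- hand_in(): hands the job in; it is judged then, once.
Trained networks look in the newest picture that a camera, given by its name, has taken for a name from the list of things; names that differ only in an ending like _2 or _b are one class to them, and where a whole thing is asked for, a point or a joint stands for the part that bears it (a point fixed in the world has none). Each returns a list of dicts, best first, with "p" (0 to 1); they miss things now and then, are a little off and sometimes report something else, mostly with a low value. They report only what shows in the picture. A call takes as long as a camera call. They do not tell look-alikes from the thing itself.
- find_in(camera, name): "rect" ([left, top, right, bottom] in pixels, round what is visible of it).
The state is a dict: "time": time; "joint_pos": joint angles; "dq": joint speeds; "tau": joint torques, N m; "tcp_pos": TCP position; "tcp_rot": TCP orientation; "force": force on the tool from outside, world axes, zero at the start; "moment": the same for the moment, N m; "width": opening from 0.0 (shut) to 1.0 (fully open); "grasp_force": force on a finger pad.
Only numpy, scipy, OpenCV 4.12 (cv2) and the standard library are available. Lean on these libraries where they do the work, as an engineer would, in place of code of your own. Each camera call takes 0.05 s, during which the arm holds its last target. There are 200 camera calls.

## Working session

There is one attempt and no reset: what is moved stays moved. The work goes in short steps, Python scripts to look and compute and a tool call to move; the robot and the scene stay as the last step left them, time stands still between calls to the robot, and variables do not carry over. Pictures are saved under pics/ and viewed, at most 10 in all, crops included, and the job is handed in when it is done.

Besides the shell and the picture viewer there is one more tool, called after "Emit:" as a command line: name --argument value ..., lists and objects as JSON in quotes. play_rows: Moves the arm, as the interface text tells. Its arguments: {"type":"object","properties":{"moves":{"type":"array","items":{"type":"array"}},"newtons":{"type":"number"}},"required":["moves"]}

```bash
mkdir -p pics; ls
python3 - <<'E'
from workcell import *
import cv2
for c in ("scene","top"):
    im=camera(c); cv2.imwrite(f"pics/{c}0.png",im[:,:,::-1]); i=camera_info(c)
    print(c,i)
    for n in ("pliers","grip","rest","groove","stand","petri","mortar","tube_rack"):
        try: print(n,[([round(float(v)) for v in d["rect"]],round(d["p"],2)) for d in find_in(c,n)])
        except Exception as e: print(n,e)
print(get_obs())
E
```

```text
pics
scene {'fx': 575.7078355870511, 'fy': 575.7078355870511, 'cx': 317.4698778401579, 'cy': 236.47401531161262, 'position': array([ 1.108636  , -0.29434258,  1.18597919]), 'attitude': array([[ 0.43570419,  0.76188909, -0.47925659],
       [ 0.89996775, -0.37752794,  0.21801537],
       [-0.01482922, -0.52630568, -0.85016611]])}
pliers [([330, 329, 372, 390], 0.77), ([262, 253, 292, 334], 0.7), ([344, 109, 410, 200], 0.68), ([380, 229, 438, 283], 0.38)]
grip [([332, 327, 368, 392], 0.93), ([341, 114, 409, 196], 0.88), ([260, 251, 295, 326], 0.6)]
rest [([260, 249, 305, 324], 0.96)]
groove [([381, 229, 437, 285], 0.69)]
stand [([381, 230, 437, 283], 0.77)]
petri [([116, 250, 156, 284], 0.83), ([261, 251, 292, 343], 0.69), ([113, 369, 208, 423], 0.61)]
mortar [([443, 179, 474, 202], 0.91)]
tube_rack [([113, 368, 207, 424], 0.62)]
top {'fx': 438.5148803458357, 'fy': 438.5148803458357, 'cx': 326.1178928112109, 'cy': 242.68769085074027, 'position': array([ 0.29830789, -0.00987786,  1.1321491 ]), 'attitude': array([[-5.13856542e-03, -9.84004060e-01,  1.78071910e-01],
       [-9.99660401e-0
[... 624 characters left out ...]
       1.19970109e+00, -6.96709285e-02]), 'dq': array([ 7.49520729e-04,  8.77136310e-04, -4.41383202e-04, -6.81470079e-05,
        7.55450068e-04,  3.46617360e-04]), 'tau': array([-5.87665982e-04, -4.15261245e+01, -2.77091610e+01, -5.72597082e-05,
        7.01069748e-04,  1.67264133e-06]), 'tcp_pos': array([0.2136306 , 0.58736982, 0.19919746]), 'tcp_rot': array([[-9.39777817e-01,  3.41785977e-01,  1.45618937e-05],
       [ 3.41785977e-01,  9.39777817e-01,  3.07298876e-05],
       [-3.18190007e-06,  3.38563177e-05, -9.99999999e-01]]), 'force': array([0.96957662, 0.9439233 , 0.35845872]), 'moment': array([ 0.03719804, -0.02801248, -0.01633116]), 'grasp_force': 0.0, 'width': 1.0020385389318387}
```

View pics/top0.png

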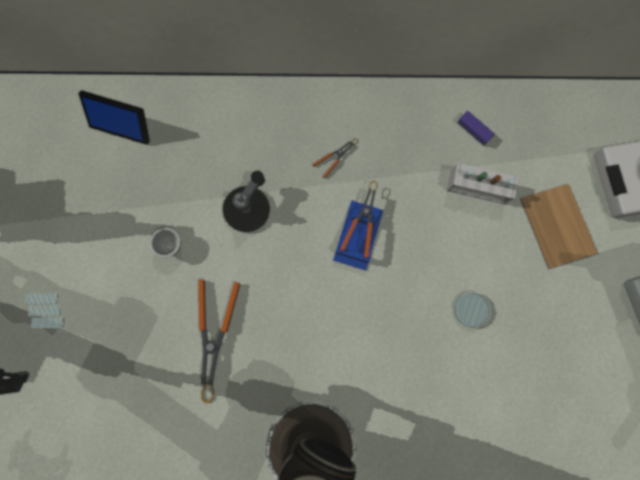

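View pics/scene0.png

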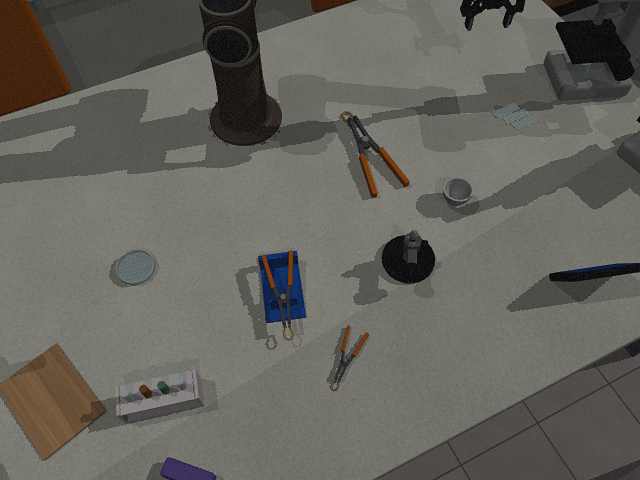

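Candidates: the pliers on the blue rest (top 362,215), a large pair (top 215,340) and a small pair (top 337,158). I choose the middle-sized pair on the rest and check it in a close crop.

```bash
python3 - <<'E'
import cv2,numpy as np
t=cv2.imread("pics/top0.png");s=cv2.imread("pics/scene0.png")
def c(im,x,y,w,h,k=4): return cv2.resize(im[y:y+h,x:x+w],(w*k,h*k),interpolation=cv2.INTER_CUBIC)
a=np.hstack([c(t,320,175,100,75),c(t,210,165,100,75)])
b=np.hstack([c(s,240,245,100,75) ,c(s,365,225,100,75)])
b2=np.hstack([c(s,240,300,100,50,4)[:0],])if 0 else None
# scene rest crop spans y 245..345
b=np.hstack([cv2.resize(s[245:350,240:340],(285,300),interpolation=cv2.INTER_CUBIC),np.zeros((300,115,3),np.uint8),c(s,365,225,100,75)])
cv2.imwrite("pics/crops.png",np.vstack([a,b]))
E
cat > h.py <<'E'
import numpy as np
from workcell import *
def ray(cam,u,v,info=None):
    i=info or camera_info(cam); d=np.array([(u-i['cx'])/i['fx'],(v-i['cy'])/i['fy'],1.])
    return np.array(i['position']),np.array(i['attitude'])@d
def at(cam,u,v,z,info=None):
    o,d=ray(cam,u,v,info); return o+d*(z-o[2])/d[2]
def proj(cam,p,info=None):
    i=info or camera_info(cam); q=np.array(i['attitude']).T@(np.array(p)-i['position'])
    return q[0]/q[2]*i['fx']+i['cx'],q[1]/q[2]*i['fy']+i['cy']
E
```

```text
(no output)
```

View pics/crops.png

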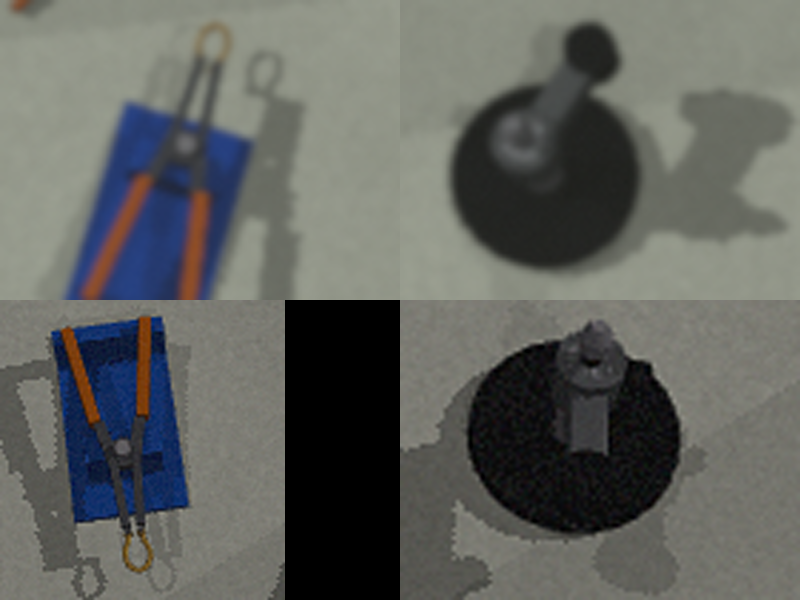

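The crop shows the mid-sized pliers on the rest (top: ring 373,186, pivot 366,211). The column top is at top (241,200) and scene (414,232).

Run:
```python
from h import *
np.set_printoptions(precision=4,suppress=True)
r1,r2=at("top",373,186.3,.032),at("scene",288.4,333.5,.032)
p1,p2=at("top",366.5,211.5,.056),at("scene",282.8,296.5,.056)
c1,c2=at("top",241,200,.128),at("scene",414.5,232,.128)
f1=at("top",246,209.2,.012); f2=at("scene",365+(574-400)/4,225+(437-300)/4,.012)
print(r1,r2,p1,p2,c1,c2,f1,f2,sep="\n")
d=(r1+r2-p1-p2)[:2]/2; print(np.hypot(*d),np.arctan2(d[1],d[0]))
o=get_obs();i=camera_info("wrist");print(i);
```

```text
[ 0.6475 -0.1626  0.032 ]
[ 0.65   -0.1603  0.032 ]
[ 0.5734 -0.1411  0.056 ]
[ 0.5762 -0.1388  0.056 ]
[0.5825 0.1637 0.128 ]
[0.5953 0.1702 0.128 ]
[0.5904 0.17   0.012 ]
[0.5975 0.1699 0.012 ]
0.07702280433630984 -0.2828242924270179
{'fx': 355.2144942729871, 'fy': 355.2144942729871, 'cx': 319.9258657813242, 'cy': 242.63336840727146, 'position': array([0.1521, 0.6111, 0.3743]), 'attitude': array([[ 0.3416,  0.907 ,  0.2463],
       [ 0.9399, -0.3298, -0.0888],
       [ 0.0007,  0.2618, -0.9651]])}
```

Emit:
play_rows --moves '[[[-0.3,-0.2,0],[0,0,0],1],[[-0.5,-0.34,0],[0,0,0],1],[[-0.5,-0.34,0],[0,0,0],1],[[-0.5,-0.34,0],[0,0,0],1],[[-0.5,-0.34,0],[0,0,0],1],[[-0.5,-0.34,0],[0,0,0],1],[[-0.5,-0.34,0],[0,0,0],1],[[-0.5,-0.34,0],[0,0,0],1],[[-0.5,-0.34,0],[0,0,0],1],[[-0.5,-0.34,0],[0,0,0],1],[[-0.5,-0.34,0],[0,0,0],1],[[-0.5,-0.34,0],[0,0,0],1],[[-0.5,-0.34,0],[0,0,0],1],[[-0.5,-0.34,0],[0,0,0],1],[[-0.5,-0.34,0],[0,0,0],1],[[-0.5,-0.34,0],[0,0,0],1],[[-0.3,-0.2,0],[0,0,0],1],[[0,0,0],[0,0,0],1],[[0,0,0],[0,0,0],1]]'

```text
time: 2.48
tcp_pos: [0.5006, 0.1899, 0.1992]
tcp_rot: [[-0.939, 0.344, -0.0], [0.344, 0.939, 0.0], [0.0, 0.0, -1.0]]
force: [-0.3, 0.9, 1.1]
width: 1.002
grasp_force: 0.0
```

Run:
```python
from h import *; import cv2,pickle
o=get_obs();i=camera_info("wrist");im=camera("wrist");cv2.imwrite("pics/w1.png",im[:,:,::-1]);pickle.dump((i,o),open("w1.pkl","wb"))
print(o['time'],o['tcp_pos'],o['tcp_rot'],o['width'])
print(find_in("wrist","groove")); print(proj("wrist",[.592,.168,.128],i))
```

```text
2.4833 [0.50060361 0.18989002 0.19920211] [[-9.38955413e-01  3.44038767e-01 -2.43390205e-04]
 [ 3.44038621e-01  9.38955366e-01  4.97812557e-04]
 [ 3.99799357e-04  3.83688165e-04 -9.99999846e-01]] 1.001752572854931
[{'rect': [279.2, 240.2, 386.3, 405.2], 'p': 0.88}]
(np.float64(331.938834090897), np.float64(356.1272226363957))
```

View pics/w1.png

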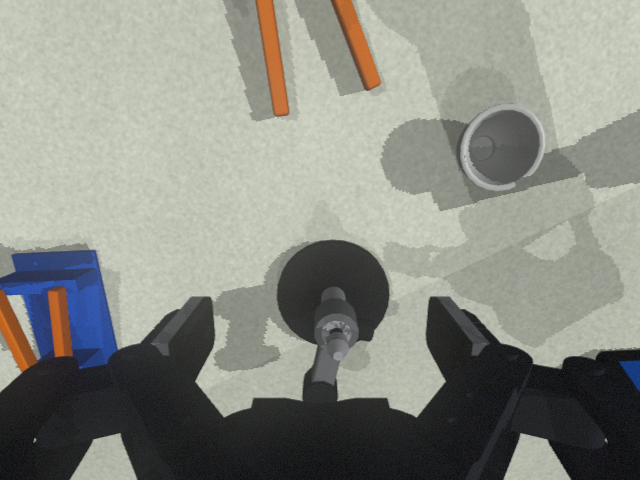

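Wrist view: the column top is near (338,350), about 6 px right of my prediction. I'll zoom in for the centre.

Run:
```python
import cv2
im=cv2.imread("pics/w1.png");cv2.imwrite("pics/w1c.png",cv2.resize(im[230:410,270:400],None,fx=4,fy=4,interpolation=cv2.INTER_CUBIC)[120:])
```

```text
(no output)
```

View pics/w1c.png

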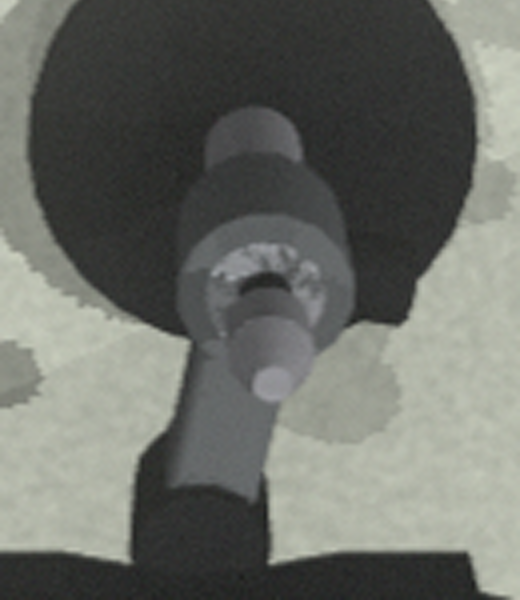

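Run:
```python
from h import *;import pickle
i,o=pickle.load(open("w1.pkl","rb"))
print(at("w",337.4,355.4,.128,i),at("w",336.1,335.1,.094,i),at("w",270+252/4-.4,(240+358)/2,.016,i))
```

```text
[0.59286809 0.17224877 0.128     ] [0.59458802 0.17217919 0.094     ] [0.59506623 0.17167539 0.016     ]
```

Emit:
play_rows --moves '[[[-0.234,-0.576,0],[0,0,0],1],[[-0.234,-0.576,0],[0,0,0],1],[[-0.234,-0.576,0],[0,0,0],1],[[-0.234,-0.576,0],[0,0,0],1],[[-0.234,-0.576,0],[0,0,0],1],[[-0.234,-0.576,0],[0,0,0],1],[[-0.234,-0.576,0],[0,0,0],1],[[-0.234,-0.576,0],[0,0,0],1],[[-0.234,-0.576,0],[0,0,0],1],[[-0.234,-0.576,0],[0,0,0],1],[[0,0,0],[0,0,0.039],1],[[0,0,0],[0,0,0.039],1],[[0,0,0],[0,0,0.039],1],[[0,0,0],[0,0,0.039],1],[[0,0,0],[0,0,0.039],1],[[0,0,0],[0,0,0.039],1],[[0,0,0],[0,0,0.039],1],[[0,0,0],[0,0,0.039],1],[[0,0,0],[0,0,0.039],1],[[0,0,0],[0,0,0.039],1]]'

```text
time: 4.25
tcp_pos: [0.5117, -0.1184, 0.1992]
tcp_rot: [[0.007, 1.0, -0.0], [1.0, -0.007, 0.0], [0.0, -0.0, -1.0]]
force: [0.0, 0.2, -0.2]
width: 1.005
grasp_force: 0.0
```

Emit:
play_rows --moves '[[[0,0,0],[0,0,0.039],1],[[0,0,0],[0,0,0.039],1],[[0,0,0],[0,0,0.039],1],[[0,0,0],[0,0,0.039],1],[[0,0,0],[0,0,0.039],1],[[0,0,0],[0,0,0.039],1],[[0,0,0],[0,0,0.039],1],[[0,0,0],[0,0,0.039],1],[[0,0,0],[0,0,0.039],1],[[0,0,0],[0,0,0.039],1],[[0,0,0],[0,0,0.039],1],[[0,0,0],[0,0,0.039],1],[[0,0,0],[0,0,0.039],1],[[0,0,0],[0,0,0.039],1],[[0,0,0],[0,0,0.039],1],[[0,0,0],[0,0,0.003],1],[[0,0,0],[0,0,0],1],[[0,0,0],[0,0,0],1]]'

```text
time: 5.75
tcp_pos: [0.5118, -0.1193, 0.1992]
tcp_rot: [[0.962, -0.272, -0.0], [-0.272, -0.962, 0.0], [-0.0, -0.0, -1.0]]
force: [-0.6, -0.8, 0.1]
width: 1.002
grasp_force: 0.0
```

Run:
```python
from h import *; import cv2,pickle
o=get_obs();i=camera_info("wrist");im=camera("wrist");cv2.imwrite("pics/w2.png",im[:,:,::-1]);pickle.dump((i,o),open("w2.pkl","wb"))
print(o['time'],o['tcp_pos'],o['tcp_rot'],o['joint_pos'])
hsv=cv2.cvtColor(im,cv2.COLOR_RGB2HSV)
m=cv2.inRange(hsv,(5,130,90),(18,255,255))
n,l,st,c=cv2.connectedComponentsWithStats(m)
for k in range(1,n):
    if st[k,4]>200:
        r=cv2.fitLine(np.argwhere(l==k)[:,::-1].astype(np.float32),cv2.DIST_L2,0,.01,.01).ravel()
        print(st[k],c[k],r, at("w",*c[k],.056,i))
```

```text
5.75 [ 0.51178785 -0.11928317  0.19917806] [[ 9.62181906e-01 -2.72407741e-01 -4.66094200e-05]
 [-2.72407731e-01 -9.62181898e-01  1.52036067e-04]
 [-8.62625417e-05 -1.33589586e-04 -9.99999987e-01]] [-3.11942985e-01  1.16468484e-01  1.86651460e+00  1.42307319e-04
  1.15870059e+00  1.53469086e+00]
[137   0  31  40 357] [151.42577031  18.11484594] [  0.54096943  -0.8410422  151.42577     18.114845  ] [ 0.70689781 -0.03413763  0.056     ]
[180   0  25  68 492] [191.91463415  32.11382114] [  0.2822679  -0.9593356 191.91463    32.113823 ] [ 0.68886953 -0.06144106  0.056     ]
[283 177  24  93 901] [294.21753607 222.44506104] [ 1.5547387e-01 -9.8784000e-01  2.9421753e+02  2.2244507e+02] [ 0.51786468 -0.09509139  0.056     ]
[338 178  20  93 944] [347.81673729 223.18432203] [1.12868875e-01 9.93609905e-01 3.47816742e+02 2.23184326e+02] [ 0.50386457 -0.14208029  0.056     ]
[ 98 436  17  36 402] [106.23383085 453.59701493] [1.8628660e-01 9.8249543e-01 1.0623383e+02 4.5359702e+02] [0.32453525 0.18106102 0.056     ]
```

View pics/w2.png

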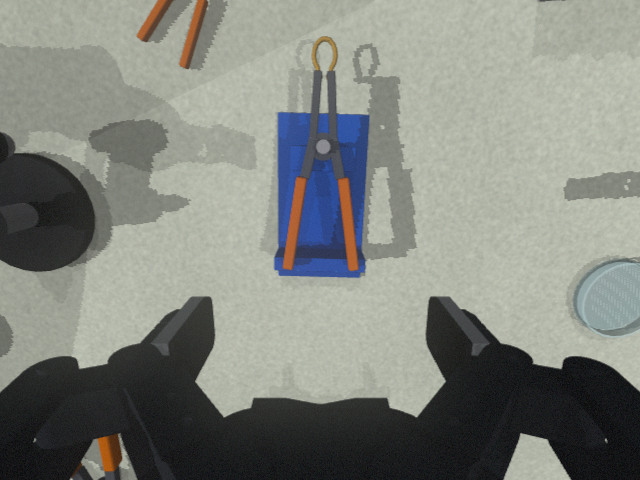

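Wrist view: ring opening at about (325,54), pivot (323,147), handles' midpoint (321,223).

Run:
```python
from h import *; import pickle,cv2
i,o=pickle.load(open("w2.pkl","rb"))
im=cv2.imread("pics/w2.png");hsv=cv2.cvtColor(im[25:80,300:350],cv2.COLOR_BGR2HSV)
m=cv2.inRange(hsv,(10,90,60),(28,255,255));ys,xs=np.nonzero(m);print(len(xs),xs.min()+300,xs.max()+300,ys.min()+25,ys.max()+25)
r=at("w",(xs.min()+xs.max())/2+300,53.5,.032,i);p=at("w",323,147,.056,i);g=at("w",321,222.8,.056,i)
rt=at("w",(xs.min()+xs.max())/2+300,ys.min()+25,.032,i)
print(r,p,g,rt)
for a,b in((r,p),(p,g),(r,g)): d=(a-b)[:2];print(np.hypot(*d),np.arctan2(d[1],d[0]))
R=o['tcp_rot'];print((g-o['tcp_pos'])@R,(r-o['tcp_pos'])@R)
```

```text
288 312 336 36 70
[ 0.65037439 -0.16067985  0.032     ] [ 0.57484613 -0.13840547  0.056     ] [ 0.51088361 -0.11856937  0.056     ] [ 0.66353575 -0.16436008  0.032     ]
0.07874430683904447 -0.28678464842723744
0.06696770978379976 -0.3007158316971576
0.14570850479298142 -0.2931872646405651
[-0.00105214 -0.00042135  0.1431782 ] [0.14463665 0.00210143 0.1671653 ]
```

Emit:
play_rows --moves '[[[0,0,0.3],[0,0,0.005],1],[[0,0,0.5],[0,0,0],1],[[0,0,0.5],[0,0,0],1],[[0,0,0.5],[0,0,0],1],[[0,0,0.5],[0,0,0],1],[[0,0,0.4],[0,0,0],1],[[0,0,0.3],[0,0,0],1],[[0,0,0.2],[0,0,0],1],[[0,0,0.1],[0,0,0],1],[[0,0,0.1],[0,0,0],1],[[0,0,0],[0,0,0],1],[[0,0,0],[0,0,0],1]]' --newtons 40

```text
time: 6.8
tcp_pos: [0.5125, -0.1204, 0.0298]
tcp_rot: [[0.957, -0.291, 0.001], [-0.291, -0.957, -0.0], [0.001, 0.0, -1.0]]
force: [-0.5, 0.6, -0.5]
width: 1.0
grasp_force: 0.0
```

Emit:
play_rows --moves '[[[0,0,0],[0,0,0],0.6],[[0,0,0],[0,0,0],0.45],[[0,0,0],[0,0,0],0.35],[[0,0,0],[0,0,0],0.3],[[0,0,0],[0,0,0],0.25],[[0,0,0],[0,0,0],0.2],[[0,0,0],[0,0,0],0.2],[[0,0,0],[0,0,0],0.2],[[0,0,0],[0,0,0],0.2]]'

```text
time: 7.55
tcp_pos: [0.5118, -0.1201, 0.0291]
tcp_rot: [[0.957, -0.291, -0.0], [-0.291, -0.957, -0.0], [-0.0, 0.0, -1.0]]
force: [-0.6, 0.4, -0.0]
width: 0.603
grasp_force: 0.0
```

Run:
```python
from h import *; import cv2
o=get_obs();print(o['width'],o['grasp_force'],o['moment'])
im=camera("wrist");cv2.imwrite("pics/w3.png",im[:,:,::-1])
```

```text
0.6034040814491255 0.0 [-0.0342904   0.02426124 -0.0127045 ]
```

View pics/w3.png

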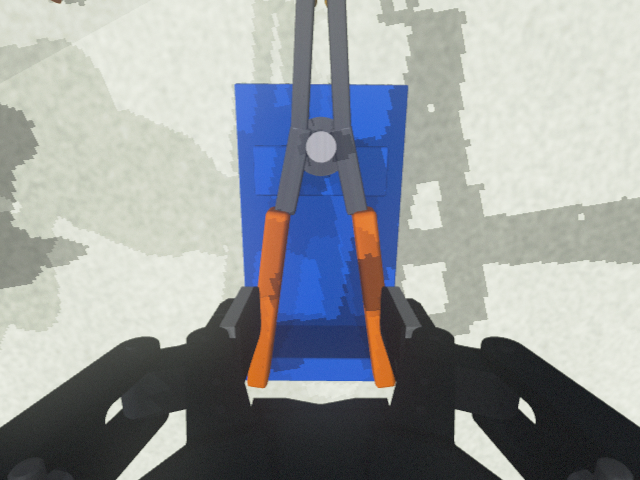

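Fingers flank both sleeves symmetrically with a few mm gap. I'll close in small steps, watching the force.

Emit:
play_rows --moves '[[[0,0,0],[0,0,0],0.15],[[0,0,0],[0,0,0],0.1],[[0,0,0],[0,0,0],0.1],[[0,0,0],[0,0,0],0.1],[[0,0,0],[0,0,0],0.1]]'

```text
time: 8.02
tcp_pos: [0.5118, -0.1201, 0.0292]
tcp_rot: [[0.957, -0.291, -0.0], [-0.291, -0.957, 0.0], [-0.0, -0.0, -1.0]]
force: [-0.8, -0.0, -0.2]
width: 0.552
grasp_force: 0.0
```

Emit:
play_rows --moves '[[[0,0,0],[0,0,0],0.05],[[0,0,0],[0,0,0],0],[[0,0,0],[0,0,0],0],[[0,0,0],[0,0,0],0],[[0,0,0],[0,0,0],0]]'

```text
time: 8.43
tcp_pos: [0.5118, -0.1201, 0.0292]
tcp_rot: [[0.957, -0.291, -0.0], [-0.291, -0.957, -0.0], [-0.0, 0.0, -1.0]]
force: [1.0, 0.3, 0.2]
width: 0.5
grasp_force: 0.0
```

```bash
cat >> h.py <<'E'
import cv2
def handles(im):
    hsv=cv2.cvtColor(im,cv2.COLOR_RGB2HSV); m=cv2.inRange(hsv,(3,130,60),(20,255,255)); m[:, :200]=0; m[:,440:]=0; m[:150]=0
    return [(r,np.nonzero(m[r])[0][[0,-1]].tolist()) for r in (225,245,265,285,320,350,375) if m[r].any()]
E
python3 - <<'E'
from h import *
print(handles(cv2.imread("pics/w3.png")[:,:,::-1])); im=camera("wrist");cv2.imwrite("pics/w4.png",im[:,:,::-1]);print(handles(im),get_obs()['grasp_force'])
a=im[270:390,230:410].astype(int)
g=a.sum(2)
for r in (20,35,50): print(270+r,''.join('#' if v<120 else ('o' if (p[0]>1.5*p[2]+20) else '.') for v,p in zip(g[r],a[r])))
E
```

```text
[(225, [265, 376]), (245, [263, 378]), (265, [261, 381]), (285, [258, 383]), (320, [261, 379]), (350, [255, 385]), (375, [248, 393])]
[(225, [265, 376]), (245, [263, 378]), (265, [261, 381]), (285, [269, 371]), (320, [271, 369]), (350, [266, 374]), (375, [259, 381])] 0.0
290 ........................................ooooooooo....................................................................................oooooooo.......................................
305 .........................................ooooooo......................................................................................oooooo........................................
320 .........................................ooooo..........................................................................................oooo##......................................
```

Run:
```python
import cv2,numpy as np
a=cv2.imread("pics/w3.png")[200:410,200:440];b=cv2.imread("pics/w4.png")[200:410,200:440]
c=np.hstack([a,b]);c=cv2.resize(c,None,fx=1.66,fy=1.66,interpolation=cv2.INTER_CUBIC)
cv2.imwrite("pics/w4c.png",np.clip(c.astype(float)*1.6+25,0,255).astype(np.uint8))
```

```text
(no output)
```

View pics/w4c.png

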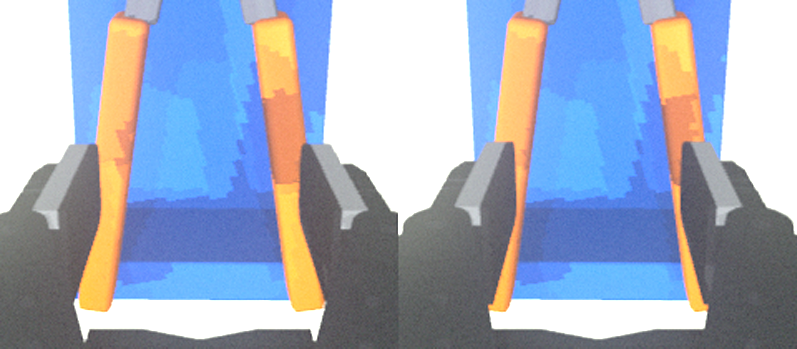

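Run:
```python
from h import *
o=get_obs();R=o['tcp_rot'];i=camera_info("wrist")
# w3 at same arm pose (within 0.1mm); w4 corners from crop /1.66+200
pts={'w3 tip':(258,287),'w3 top':(232,327),'w3 tipR':(383,287),'w4 tip':(200+(513-398)/1.66,200+143/1.66),'w4 top':(200+(470-398)/1.66,200+208/1.66),'w4 tipR':(200+(680-398)/1.66,200+142/1.66)}
for k,(u,v) in pts.items():
    p,d=ray("wrist",u,v,i);p=(p-o['tcp_pos'])@R;d=d@R
    q=p+d*((.011-p[0])/d[0]);print(k,q*1000)
for k,(u,v) in {'sleeve front L':(265,212),'R':(376,212),'pivot':(321,147),'rear L':(248,385)}.items():
    print(k,(at("wrist",u,v,.056,i)-o['tcp_pos'])@R*1000)
```

```text
w3 tip [ 11.         -26.55427978 -40.00011599]
w3 top [ 11.         -29.19584049 -73.2594925 ]
w3 tipR [ 11.          24.45488183 -39.94208286]
w4 tip [ 11.         -22.08024593 -39.07589295]
w4 top [ 11.         -25.81477929 -72.14599962]
w4 tipR [ 11.          19.31244328 -38.37450782]
sleeve front L [ 39.60437757 -24.52199449 -26.82310592]
R [ 39.6191971   22.40144058 -26.82275803]
pivot [ 66.14479646  -0.87281225 -26.82329595]
rear L [-45.41418415 -36.1960168  -26.82202181]
```

Run:
```python
from h import *
o=get_obs();R=o['tcp_rot'];i=camera_info("wrist")
for y in (-.0425,-.021):
  for x in (-.011,.011):
    for z in (0,-.006,-.013,-.019,-.03,-.04): print(x,y,z,np.round(proj("wrist",o['tcp_pos']+R@[x,y,z],i)))
print((np.array(i['position'])-o['tcp_pos'])@R, o['tcp_pos'])
```

```text
-0.011 -0.0425 0 [243. 297.]
-0.011 -0.0425 -0.006 [240. 302.]
-0.011 -0.0425 -0.013 [237. 307.]
-0.011 -0.0425 -0.019 [234. 313.]
-0.011 -0.0425 -0.03 [229. 324.]
-0.011 -0.0425 -0.04 [223. 335.]
0.011 -0.0425 0 [240. 257.]
0.011 -0.0425 -0.006 [238. 261.]
0.011 -0.0425 -0.013 [234. 266.]
0.011 -0.0425 -0.019 [231. 270.]
0.011 -0.0425 -0.03 [225. 278.]
0.011 -0.0425 -0.04 [219. 287.]
-0.011 -0.021 0 [283. 297.]
-0.011 -0.021 -0.006 [282. 302.]
-0.011 -0.021 -0.013 [280. 308.]
-0.011 -0.021 -0.019 [279. 313.]
-0.011 -0.021 -0.03 [276. 324.]
-0.011 -0.021 -0.04 [273. 335.]
0.011 -0.021 0 [282. 257.]
0.011 -0.021 -0.006 [281. 261.]
0.011 -0.021 -0.013 [279. 266.]
0.011 -0.021 -0.019 [278. 270.]
0.011 -0.021 -0.03 [275. 278.]
0.011 -0.021 -0.04 [272. 287.]
[ 0.06638417 -0.00120955 -0.17514479] [ 0.51177476 -0.12013234  0.02917762]
```

The pads overlap the sleeves in the picture with no force, so the fingertips seem to be above the sleeves at this opening. I'll reopen, go lower and look again.

Emit:
play_rows --moves '[[[0,0,0],[0,0,0],0.7],[[0,0,0],[0,0,0],0.8],[[0,0,0],[0,0,0],0.8],[[0,0,0],[0,0,0],0.8],[[0,0,0.1],[0,0,0],0.8],[[0,0,0.1],[0,0,0],0.8],[[0,0,0.1],[0,0,0],0.8],[[0,0,0.06],[0,0,0],0.8],[[0,0,0],[0,0,0],0.8],[[0,0,0],[0,0,0],0.8]]'

```text
time: 9.32
tcp_pos: [0.5113, -0.12, 0.0106]
tcp_rot: [[0.957, -0.291, -0.001], [-0.291, -0.957, 0.0], [-0.001, 0.0, -1.0]]
force: [-1.3, -0.4, 0.2]
width: 0.903
grasp_force: 0.0
```

Emit:
play_rows --moves '[[[0,0,0],[0,0,0],0.5],[[0,0,0],[0,0,0],0.4],[[0,0,0],[0,0,0],0.3],[[0,0,0],[0,0,0],0.3],[[0,0,0],[0,0,0],0.3]]'

```text
time: 9.73
tcp_pos: [0.5118, -0.1199, 0.0124]
tcp_rot: [[0.957, -0.291, -0.001], [-0.291, -0.957, 0.001], [-0.001, -0.0, -1.0]]
force: [-2.3, 0.9, 7.3]
width: 0.654
grasp_force: 10.4
```

Run:
```python
from h import *
im=camera("wrist");cv2.imwrite("pics/w5.png",im[:,:,::-1]);print(handles(im),get_obs()['grasp_force'])
```

```text
[(225, [262, 379]), (245, [260, 381]), (265, [259, 382]), (285, [257, 383]), (320, [254, 387]), (350, [251, 388]), (375, [249, 390])] 10.39056031149812
```

View pics/w5.png

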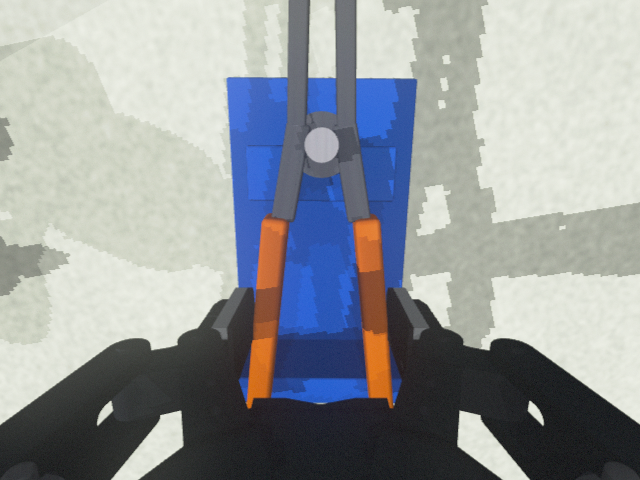

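Contact on the sleeves now, but shallow. I'll reopen, go 12 mm deeper and squeeze there.

Emit:
play_rows --moves '[[[0,0,0],[0,0,0],0.6],[[0,0,0],[0,0,0],0.8],[[0,0,0],[0,0,0],0.8],[[0,0,0],[0,0,0],0.8],[[0,0,0.08],[0,0,0],0.8],[[0,0,0.08],[0,0,0],0.8],[[0,0,0.08],[0,0,0],0.8],[[0,0,0],[0,0,0],0.8],[[0,0,0],[0,0,0],0.8]]'

```text
time: 10.53
tcp_pos: [0.5112, -0.1199, -0.0015]
tcp_rot: [[0.957, -0.291, -0.001], [-0.291, -0.957, 0.0], [-0.001, -0.0, -1.0]]
force: [-0.1, -0.7, -0.8]
width: 0.902
grasp_force: 0.0
```

Emit:
play_rows --moves '[[[0,0,0],[0,0,0],0.6],[[0,0,0],[0,0,0],0.4],[[0,0,0],[0,0,0],0.3],[[0,0,0],[0,0,0],0.3],[[0,0,0],[0,0,0],0.3]]'

```text
time: 10.95
tcp_pos: [0.5116, -0.1199, 0.0005]
tcp_rot: [[0.957, -0.291, -0.001], [-0.291, -0.957, 0.001], [-0.001, -0.0, -1.0]]
force: [-3.3, 1.0, 9.4]
width: 0.652
grasp_force: 11.1
```

Emit:
play_rows --moves '[[[0,0,0],[0,0,0],0.2],[[0,0,-0.02],[0,0,0],0.1],[[0,0,-0.02],[0,0,0],0.03],[[0,0,0],[0,0,0],0.03],[[0,0,0],[0,0,0],0.03]]'

```text
time: 11.37
tcp_pos: [0.5118, -0.12, 0.0025]
tcp_rot: [[0.957, -0.291, -0.0], [-0.291, -0.957, 0.0], [-0.0, -0.0, -1.0]]
force: [-4.2, 0.9, 9.1]
width: 0.514
grasp_force: 13.4
```

Run:
```python
from h import *
im=camera("wrist");cv2.imwrite("pics/w6.png",im[:,:,::-1]);o=get_obs();print(handles(im),o['grasp_force'],o['width'],o['force'])
```

```text
[(225, [265, 376]), (245, [264, 377]), (265, [264, 377]), (285, [264, 377]), (320, [264, 377]), (350, [263, 377]), (375, [263, 376])] 13.392363867606036 0.5203225763301162 [-2.75955114  0.91208984  9.55230667]
```

```bash
cat >> h.py <<'E'
def spread(im,o,i,z=None,rows=(235,250,265,285,320,350)):
    # sleeve faces parallel => splay = 0.15-spread
    R=o['tcp_rot'];P=[]
    hs=dict(handles(im))
    hsv=cv2.cvtColor(im,cv2.COLOR_RGB2HSV); m=cv2.inRange(hsv,(3,130,60),(20,255,255)); m[:, :200]=0; m[:,440:]=0
    for r in rows:
        x=np.nonzero(m[r])[0]
        a=[(at("w",u,r,z,i)-o['tcp_pos'])@R for u in (x[0]-.5,x[-1]+.5)]; P.append((a[0][0],a[0][1],a[1][1]))
    P=np.array(P);l=np.polyfit(P[:,0],P[:,1],1)[0];r=np.polyfit(P[:,0],P[:,2],1)[0]
    return .15-abs((r-l)/2)*np.sign(l-r), P.round(4), (l+r)/2
E
python3 - <<'E'
from h import *
im=cv2.imread("pics/w6.png")[:,:,::-1];o=get_obs();i=camera_info("wrist")
print(spread(im,o,i,.056))
E
```

```text
(np.float64(0.10454679796809185), array([[ 0.0362, -0.0212,  0.019 ],
       [ 0.0307, -0.0214,  0.0192],
       [ 0.0251, -0.0217,  0.0195],
       [ 0.0173, -0.022 ,  0.0198],
       [ 0.0032, -0.0226,  0.0204],
       [-0.0095, -0.0235,  0.0209]]), np.float64(0.002808669609303961))
```

Emit:
play_rows --moves '[[[0,0,-0.02],[0,0,0],0],[[0,0,-0.02],[0,0,0],-0.03],[[0,0,0],[0,0,0],-0.05],[[0,0,0],[0,0,0],-0.05],[[0,0,0],[0,0,0],-0.05]]'

```text
time: 11.83
tcp_pos: [0.5118, -0.1201, 0.003]
tcp_rot: [[0.957, -0.291, -0.0], [-0.291, -0.957, 0.0], [-0.0, -0.0, -1.0]]
force: [-0.9, 1.0, 0.6]
width: 0.481
grasp_force: 14.2
```

Run:
```python
from h import *
o=get_obs();i=camera_info("wrist");im=camera("wrist");cv2.imwrite("pics/w7.png",im[:,:,::-1]);print(o['grasp_force'],o['width'],o['force'])
print(spread(im,o,i,.056))
```

```text
14.172273874282837 0.48052545293546717 [-0.93136233  1.00572203  0.58488112]
(np.float64(0.12977246974099269), array([[ 0.0361, -0.0206,  0.0184],
       [ 0.0305, -0.0208,  0.0186],
       [ 0.0249, -0.0207,  0.0185],
       [ 0.0171, -0.021 ,  0.0188],
       [ 0.0029, -0.0215,  0.019 ],
       [-0.0099, -0.0216,  0.0191]]), np.float64(0.004481134220361055))
```

Emit:
play_rows --moves '[[[0,0,0],[0,0,0],-0.08],[[0,0,0],[0,0,0],-0.09],[[0,0,0],[0,0,0],-0.09],[[0,0,0],[0,0,0],-0.09]]'

```text
time: 12.22
tcp_pos: [0.5116, -0.1201, 0.0033]
tcp_rot: [[0.957, -0.291, -0.0], [-0.291, -0.957, 0.0], [-0.0, -0.0, -1.0]]
force: [-2.5, 0.7, 3.3]
width: 0.458
grasp_force: 16.5
```

Emit:
play_rows --moves '[[[0,0,-0.1],[0,0,0],-0.09],[[0,0,-0.15],[0,0,0],-0.09],[[0,0,-0.2],[0,0,0],-0.09],[[0,0,-0.2],[0,0,0],-0.09],[[0,0,-0.2],[0,0,0],-0.09],[[0,0,0],[0,0,0],-0.09],[[0,0,0],[0,0,0],-0.09],[[0,0,0],[0,0,0],-0.09]]'

```text
time: 12.88
tcp_pos: [0.5117, -0.1201, 0.0459]
tcp_rot: [[0.957, -0.291, 0.0], [-0.291, -0.957, -0.0], [0.0, 0.0, -1.0]]
force: [0.1, -0.7, -1.9]
width: 0.46
grasp_force: 15.4
```

Run:
```python
from h import *
o=get_obs();i=camera_info("wrist");im=camera("wrist");cv2.imwrite("pics/w8.png",im[:,:,::-1]);print(o['grasp_force'],o['width'],o['force'],o['tcp_pos'])
print(spread(im,o,i,.056+o['tcp_pos'][2]-.003))
a=cv2.imread("pics/w7.png");g=[cv2.cvtColor(x,cv2.COLOR_BGR2GRAY) for x in (a,im[:,:,::-1].copy())]
t=g[0][120:180,290:355];
for k in g: r=cv2.matchTemplate(k[90:220,260:390],t,cv2.TM_CCOEFF_NORMED);print(cv2.minMaxLoc(r))
```

```text
15.388776361942291 0.45999101363641837 [ 0.14512154 -0.6618584  -1.85932155] [ 0.5117081  -0.12011123  0.04587043]
(np.float64(0.1379469353865307), array([[ 0.0361, -0.0202,  0.0177],
       [ 0.0306, -0.0201,  0.0179],
       [ 0.0249, -0.0203,  0.0178],
       [ 0.0171, -0.0206,  0.0181],
       [ 0.0029, -0.0204,  0.0179],
       [-0.0099, -0.0208,  0.0184]]), np.float64(0.0012972419153122116))
(-0.351091206073761, 0.9999995231628418, (29, 70), (30, 30))
(-0.29125842452049255, 0.9796677827835083, (10, 0), (30, 29))
```

Emit:
play_rows --moves '[[[0,0,-0.2],[0,0,0],-0.09],[[0,0,-0.4],[0,0,0],-0.09],[[0,0,-0.4],[0,0,0],-0.09],[[0,0,-0.4],[0,0,0],-0.09],[[0,0,-0.2],[0,0,0],-0.09],[[-0.124,-0.202,0],[0,0,0],-0.09],[[-0.248,-0.404,0],[0,0,0],-0.09],[[-0.248,-0.404,0],[0,0,0],-0.09],[[-0.248,-0.404,0],[0,0,0],-0.09],[[-0.248,-0.404,0],[0,0,0],-0.09],[[-0.248,-0.404,0],[0,0,0],-0.09],[[-0.248,-0.404,0],[0,0,0],-0.09],[[-0.248,-0.404,0],[0,0,0],-0.09],[[-0.248,-0.404,0],[0,0,0],-0.09],[[-0.248,-0.404,0],[0,0,0],-0.09],[[-0.248,-0.404,0],[0,0,0],-0.09],[[-0.248,-0.404,0],[0,0,0],-0.09],[[-0.248,-0.404,0],[0,0,0],-0.09],[[-0.248,-0.404,0],[0,0,0],-0.09],[[-0.248,-0.404,0],[0,0,0],-0.09]]'

```text
time: 14.6
tcp_pos: [0.4225, 0.2135, 0.1242]
tcp_rot: [[0.957, -0.291, -0.003], [-0.291, -0.957, -0.001], [-0.003, 0.002, -1.0]]
force: [0.5, 0.1, -1.5]
width: 0.455
grasp_force: 15.4
```

Emit:
play_rows --moves '[[[-0.124,-0.202,0],[0,0,0],-0.09],[[0,0,0],[0,0,0],-0.09],[[0,0,0],[0,0,0],-0.09],[[0,0,0],[0,0,0],-0.09]]'

```text
time: 14.93
tcp_pos: [0.4215, 0.2232, 0.125]
tcp_rot: [[0.957, -0.291, -0.001], [-0.291, -0.957, -0.001], [-0.001, 0.001, -1.0]]
force: [0.5, 0.6, -2.7]
width: 0.456
grasp_force: 15.4
```

Run:
```python
from h import *
o=get_obs();i=camera_info("wrist");im=camera("wrist");print(o['grasp_force'],o['width'],o['force'],o['tcp_pos'],o['tcp_rot'])
print(spread(im,o,i,.0528+o['tcp_pos'][2])[0])
R=o['tcp_rot'];ring=o['tcp_pos']+R@[.139,-.0005,0]+[0,0,.0288];print("ring est",ring)
T=[]
for c,rel in(("top",(.593,.172,.128)),("scene",(.593,.172,.128))):
    f=camera(c);cv2.imwrite(f"pics/{c}1.png",f[:,:,::-1]);print(c,"ring",proj(c,ring),"col",proj(c,rel))
    u,v=map(int,proj(c,(ring+np.array(rel))/2))
    T.append(cv2.resize(f[v-30:v+30,u-40:u+40,::-1],None,fx=10,fy=10,interpolation=cv2.INTER_CUBIC)); print((u-40,v-30))
t=np.vstack(T);t=np.hstack([cv2.resize(T[0],(400,300)),cv2.resize(T[1],(400,300))])
cv2.imwrite("pics/rel1.png",np.clip(t.astype(float)*1.3,0,255).astype(np.uint8))
```

```text
15.360844731330872 0.4564529021765898 [ 0.54797035  0.55465225 -2.70615297] [0.42146676 0.22315559 0.1250335 ] [[ 9.56737560e-01 -2.90949955e-01 -1.16854752e-03]
 [-2.90951228e-01 -9.56737225e-01 -1.12518973e-03]
 [-7.90619013e-04  1.41650162e-03 -9.99998684e-01]]
0.15416804910812418
ring est [0.55459875 0.18319174 0.15372289]
top ring (np.float64(230.23724241029913), np.float64(208.67892871503312)) col (np.float64(237.61638411552462), np.float64(195.68009459703157))
(193, 172)
scene ring (np.float64(411.48519231846007), np.float64(209.18701172559923)) col (np.float64(414.65532994619406), np.float64(230.89596479014028))
(373, 190)
```

View pics/rel1.png

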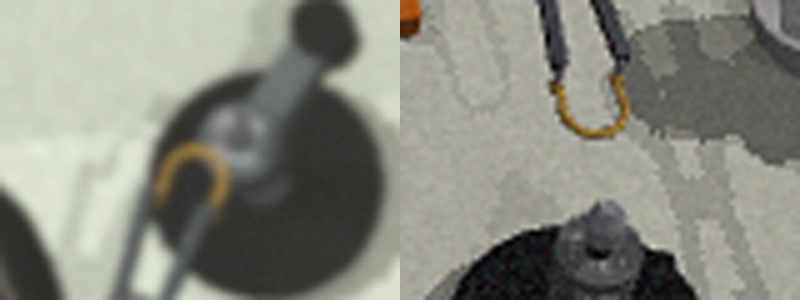

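Top crop: ring centred near (231.4,207.6). Scene crop: ring near (411,211), column tip (413.6,231.6), all within 2 px of prediction. I'll now fit the foot and ring numerically.

```bash
cat > fit.py <<'E'
from h import *
from scipy.optimize import minimize,least_squares
INF={c:camera_info(c) for c in("top","scene")}
th=np.linspace(0,2*np.pi,60,endpoint=False)
def pp(c,P): return np.array([proj(c,p,INF[c]) for p in P])
def circ(x,y,z,r): return np.c_[x+r*np.cos(th),y+r*np.sin(th),0*th+z]
def foot(c,f="0"):
    im=cv2.imread(f"pics/{c}{f}.png").astype(int).max(2); g=cv2.GaussianBlur(im.astype(np.float32),(0,0),.6)
    u,v=pp(c,[(.593,.172,.016)])[0].astype(int); s=45
    sub=g[v-s:v+s,u-s:u+s]
    def cost(q):
        h=cv2.convexHull(np.r_[pp(c,circ(q[0],q[1],.016,.062)),pp(c,circ(q[0],q[1],.0,.062))].astype(np.float32)).reshape(-1,2)
        m=np.zeros((s*2*8,s*2*8),np.uint8);cv2.fillPoly(m,[np.round((h-[u-s,v-s]+.5)*8).astype(int)],255)
        m=cv2.resize(m,(2*s,2*s),interpolation=cv2.INTER_AREA)/255.
        big=cv2.dilate(m,np.ones((7,7)));dark=np.clip((95-sub)/40,0,1)
        return (np.abs(dark-m)).sum()
    return minimize(cost,[.593,.172],method="Nelder-Mead",options=dict(initial_simplex=[[.593,.172],[.601,.172],[.593,.18]],xatol=1e-4)).x
def brass(c,f,ctr):
    im=cv2.imread(f"pics/{c}{f}.png");hsv=cv2.cvtColor(im,cv2.COLOR_BGR2HSV);u,v=map(int,ctr)
    m=cv2.inRange(hsv,(10,75,60),(30,255,255));w=np.zeros_like(m);w[v-14:v+15,u-14:u+15]=m[v-14:v+15,u-14:u+15]
    n,l,st,_=cv2.connectedComponentsWithStats(w,connectivity=8);k=1+np.argmax(st[1:,4]);return np.argwhere(l==k)[:,::-1].astype(float)
E
python3 - <<'E'
from fit import *
np.set_printoptions(precision=4,suppress=True)
F={c:foot(c) for c in INF};print("foot",F)
o=get_obs();R=o['tcp_rot'];t=o['tcp_pos'];z=t[2]+.0288
ring=t+R@[.139,-.0005,0];ring[2]=z
for c in INF:
    b=brass(c,"1",pp(c,[ring])[0]);print(c,len(b),b.min(0),b.max(0))
    # per-camera ring centre at given z: brass points back-projected, circle fit with mid-wire radius free
    Q=np.array([at(c,*q,z,INF[c])[:2] for q in b])
    s=least_squares(lambda p:np.hypot(*(Q-p[:2]).T)-p[2],[*ring[:2],.0135],loss="soft_l1",f_scale=.001).x
    s2=least_squares(lambda p:np.hypot(*(Q-p[:2]).T)-.0135,ring[:2],loss="soft_l1",f_scale=.001).x
    print(c,"ring",s,s2,"tool",R[:2,:2].T@(s2-t[:2]),"rel to foot",s2-F[c])
E
```

```text
foot {'top': array([0.5944, 0.1693]), 'scene': array([0.5927, 0.1709])}
top 92 [224. 200.] [238. 213.]
top ring [0.5563 0.1814 0.0144] [0.5571 0.1812] tool [0.1413 0.0004] rel to foot [-0.0373  0.012 ]
scene 57 [403. 205.] [418. 217.]
scene ring [0.5573 0.1809 0.0149] [0.5584 0.1806] tool [0.1427 0.0006] rel to foot [-0.0343  0.0098]
```

Both cameras agree: ring → column is about 37 mm forward and 0 lateral in tool axes.

Emit:
play_rows --moves '[[[0.1,0,0],[0,0,0],-0.09],[[0.2,0,0],[0,0,0],-0.09],[[0.2,0,0],[0,0,0],-0.09],[[0.15,0,0],[0,0,0],-0.09],[[0.1,0,0],[0,0,0],-0.09],[[0,0,0],[0,0,0],-0.09],[[0,0,0],[0,0,0],-0.09],[[0,0,0],[0,0,0],-0.09]]'

```text
time: 15.75
tcp_pos: [0.4575, 0.2128, 0.1254]
tcp_rot: [[0.957, -0.291, -0.001], [-0.291, -0.957, -0.0], [-0.001, 0.0, -1.0]]
force: [-0.5, -0.0, -2.4]
width: 0.459
grasp_force: 15.4
```

```bash
cat > m.py <<'E'
from fit import *
import sys
np.set_printoptions(precision=4,suppress=True)
F={'top': np.array([0.5944, 0.1693]), 'scene': np.array([0.5927, 0.1709])}
f=sys.argv[1]
o=get_obs();R=o['tcp_rot'];t=o['tcp_pos'];z=t[2]+.0288
print("t",o['time'],"F",o['force'],"grip",o['grasp_force'],o['width'],"tcp",t,"ring z",z)
i=camera_info("wrist");im=camera("wrist");print("spread",spread(im,o,i,t[2]+.0528)[0])
ring=t+R@[.142,.0005,0];ring[2]=z
for c in INF:
    cv2.imwrite(f"pics/{c}{f}.png",camera(c)[:,:,::-1])
    b=brass(c,f,pp(c,[ring])[0]);Q=np.array([at(c,*q,z,INF[c])[:2] for q in b])
    s=least_squares(lambda p:np.hypot(*(Q-p[:2]).T)-.0138,ring[:2],loss="soft_l1",f_scale=.001).x
    print(c,len(b),"ring in tool",R[:2,:2].T@(s-t[:2]),"to column, tool axes",R[:2,:2].T@(F[c]-s))
E
python3 m.py 2
```

```text
t 15.75 F [-0.483  -0.0055 -2.3593] grip 15.372634828090668 0.4591670644341632 tcp [0.4575 0.2128 0.1254] ring z 0.15419331559304383
spread 0.13777017219738003
top 66 ring in tool [0.1403 0.0014] to column, tool axes [0.0033 0.0003]
scene 60 ring in tool [0.1422 0.0006] to column, tool axes [-0.0007  0.0001]
```

Emit:
play_rows --moves '[[[0.014,0,0],[0,0,0],-0.12],[[0,0,0],[0,0,0],-0.12],[[0,0,0],[0,0,0],-0.12],[[0,0,0.1],[0,0,0],-0.12],[[0,0,0.1],[0,0,0],-0.12],[[0,0,0.1],[0,0,0],-0.12],[[0,0,0.1],[0,0,0],-0.12],[[0,0,0.1],[0,0,0],-0.12],[[0,0,0.06],[0,0,0],-0.12],[[0,0,0],[0,0,0],-0.12],[[0,0,0],[0,0,0],-0.12]]'

```text
time: 16.82
tcp_pos: [0.4583, 0.2127, 0.0973]
tcp_rot: [[0.957, -0.291, -0.001], [-0.291, -0.957, -0.0], [-0.001, 0.0, -1.0]]
force: [0.1, 0.9, -1.9]
width: 0.445
grasp_force: 16.9
```

```bash
python3 m.py 3
```

```text
t 16.8167 F [ 0.1044  0.9221 -1.8526] grip 16.947316825389862 0.4448799488802278 tcp [0.4583 0.2127 0.0973] ring z 0.12608969104031087
spread 0.14412317605703354
top 78 ring in tool [0.1425 0.0001] to column, tool axes [0.0003 0.0018]
scene 60 ring in tool [0.1418 0.0001] to column, tool axes [-0.0011  0.0008]
```

Emit:
play_rows --moves '[[[0,0.008,0],[0,0,0],-0.12],[[0,0,0.04],[0,0,0],-0.12],[[0,0,0.04],[0,0,0],-0.12],[[0,0,0.04],[0,0,0],-0.12],[[0,0,0.04],[0,0,0],-0.12],[[0,0,0.04],[0,0,0],-0.12],[[0,0,0],[0,0,0],-0.12]]'

```text
time: 17.55
tcp_pos: [0.458, 0.2122, 0.0871]
tcp_rot: [[0.957, -0.291, -0.001], [-0.291, -0.957, -0.0], [-0.001, 0.001, -1.0]]
force: [-0.7, -0.1, -2.6]
width: 0.442
grasp_force: 16.9
```

```bash
python3 m.py 4
```

```text
t 17.55 F [-0.6842 -0.1178 -2.617 ] grip 16.941677033901215 0.4423788558051018 tcp [0.458  0.2122 0.0871] ring z 0.1158541354932234
spread 0.1452593158128602
top 71 ring in tool [ 0.143  -0.0001] to column, tool axes [0.     0.0014]
scene 55 ring in tool [0.142  0.0004] to column, tool axes [-0.0011 -0.0002]
```

Emit:
play_rows --moves '[[[0,0,0.04],[0,0,0],-0.12],[[0,0,0.04],[0,0,0],-0.12],[[0,0,0.04],[0,0,0],-0.12],[[0,0,0.04],[0,0,0],-0.12],[[0,0,0.02],[0,0,0],-0.12],[[0,0,0],[0,0,0],-0.12],[[0,0,0],[0,0,0],-0.12]]'

```text
time: 18.28
tcp_pos: [0.4584, 0.2123, 0.0785]
tcp_rot: [[0.957, -0.291, -0.0], [-0.291, -0.957, -0.0], [-0.0, 0.0, -1.0]]
force: [0.5, 0.3, -1.1]
width: 0.443
grasp_force: 16.9
```

Emit:
play_rows --moves '[[[0,0,0.02],[0,0,0],-0.12],[[0,0,0.02],[0,0,0],-0.12],[[0,0,0],[0,0,0],-0.12],[[0,0,0],[0,0,0],-0.12]]'

```text
time: 18.62
tcp_pos: [0.4584, 0.2124, 0.0766]
tcp_rot: [[0.957, -0.291, -0.0], [-0.291, -0.957, -0.0], [-0.0, 0.0, -1.0]]
force: [-0.3, -0.3, -1.7]
width: 0.442
grasp_force: 16.9
```

```bash
python3 m.py 5; python3 -c "
from h import *
print(get_obs()['force'])"
```

```text
t 18.6167 F [-0.2978 -0.2523 -1.7093] grip 16.932292878627777 0.4417803966900947 tcp [0.4584 0.2124 0.0766] ring z 0.10540190299834204
spread 0.1476001182334016
top 54 ring in tool [ 0.1431 -0.0005] to column, tool axes [-0.0004  0.0021]
scene 54 ring in tool [0.1423 0.0006] to column, tool axes [-0.0017 -0.    ]
[-0.08433821 -0.49084079 -1.93904278]
```

Still free. I'll feel for the collar (contact at ring −4 mm) in small steps to calibrate height.

Emit:
play_rows --moves '[[[0,0,0.02],[0,0,0],-0.12],[[0,0,0.02],[0,0,0],-0.12],[[0,0,0.02],[0,0,0],-0.12],[[0,0,0],[0,0,0],-0.12],[[0,0,0],[0,0,0],-0.12]]'

```text
time: 19.18
tcp_pos: [0.4583, 0.2123, 0.0735]
tcp_rot: [[0.957, -0.291, -0.0], [-0.291, -0.957, -0.0], [-0.0, 0.0, -1.0]]
force: [-0.5, 0.8, -2.4]
width: 0.445
grasp_force: 16.9
```

Emit:
play_rows --moves '[[[0,0,0.02],[0,0,0],-0.12],[[0,0,0],[0,0,0],-0.12],[[0,0,0],[0,0,0],-0.12]]'

```text
time: 19.43
tcp_pos: [0.4584, 0.2124, 0.0726]
tcp_rot: [[0.957, -0.291, -0.0], [-0.291, -0.957, -0.0], [-0.0, 0.0, -1.0]]
force: [-0.5, 0.3, -2.2]
width: 0.445
grasp_force: 16.9
```

Emit:
play_rows --moves '[[[0,0,0.02],[0,0,0],-0.12],[[0,0,0],[0,0,0],-0.12],[[0,0,0],[0,0,0],-0.12]]'

```text
time: 19.68
tcp_pos: [0.4584, 0.2124, 0.0716]
tcp_rot: [[0.957, -0.291, -0.0], [-0.291, -0.957, -0.0], [-0.0, 0.0, -1.0]]
force: [0.2, -0.1, -2.5]
width: 0.444
grasp_force: 16.9
```

Emit:
play_rows --moves '[[[0,0,0.02],[0,0,0],-0.12],[[0,0,0],[0,0,0],-0.12],[[0,0,0],[0,0,0],-0.12]]'

```text
time: 19.93
tcp_pos: [0.4584, 0.2123, 0.0706]
tcp_rot: [[0.957, -0.291, -0.0], [-0.291, -0.957, -0.0], [-0.0, 0.0, -1.0]]
force: [0.2, 0.5, -2.3]
width: 0.447
grasp_force: 16.9
```

Emit:
play_rows --moves '[[[0,0,0.02],[0,0,0],-0.12],[[0,0,0],[0,0,0],-0.12],[[0,0,0],[0,0,0],-0.12]]'

```text
time: 20.18
tcp_pos: [0.4584, 0.2124, 0.0696]
tcp_rot: [[0.957, -0.291, -0.0], [-0.291, -0.957, -0.0], [-0.0, 0.0, -1.0]]
force: [0.2, 0.1, -1.2]
width: 0.448
grasp_force: 16.9
```

Emit:
play_rows --moves '[[[0,0,0.016],[0,0,0],-0.12],[[0,0,0],[0,0,0],-0.12],[[0,0,0],[0,0,0],-0.12]]'

```text
time: 20.43
tcp_pos: [0.4585, 0.2124, 0.0689]
tcp_rot: [[0.957, -0.291, 0.0], [-0.291, -0.957, 0.0], [0.0, -0.0, -1.0]]
force: [0.0, 1.1, -1.5]
width: 0.446
grasp_force: 16.9
```

```bash
python3 m.py 6;python3 -c "
from h import *
print(get_obs()['force'],get_obs()['moment'])"
```

```text
t 20.4333 F [ 0.0308  1.1459 -1.488 ] grip 16.93282574415207 0.445822563049035 tcp [0.4585 0.2124 0.0689] ring z 0.09767312989069199
spread 0.14887241630314396
top 29 ring in tool [0.1428 0.0016] to column, tool axes [-0.0003  0.0001]
scene 46 ring in tool [0.1421 0.0007] to column, tool axes [-0.0017 -0.    ]
[ 0.33418109 -0.07152713 -1.78504668] [-0.01061946  0.03632737 -0.02044041]
```

Emit:
play_rows --moves '[[[-0.012,0,-0.02],[0,0,0],-0.12],[[0,0,-0.02],[0,0,0],-0.12],[[0,0,0],[0,0,0],-0.12],[[0,0,0],[0,0,0],-0.12],[[0,0,0],[0,0,0],-0.12],[[0,0,0],[0,0,0],-0.12]]'

```text
time: 21.08
tcp_pos: [0.4579, 0.2126, 0.0709]
tcp_rot: [[0.957, -0.291, 0.0], [-0.291, -0.957, 0.0], [0.0, -0.0, -1.0]]
force: [-0.1, 0.2, -1.8]
width: 0.442
grasp_force: 16.9
```

```bash
python3 m.py 7;python3 -c "
from h import *
print(get_obs()['force'],get_obs()['moment'],get_obs()['tcp_pos'])"
```

```text
t 21.0833 F [-0.0588  0.2156 -1.7584] grip 16.915125846862793 0.44245708203189393 tcp [0.4579 0.2126 0.0709] ring z 0.0996858382403239
spread 0.14761431734604333
top 26 ring in tool [0.1428 0.0015] to column, tool axes [0.0003 0.0002]
scene 44 ring in tool [0.1424 0.0007] to column, tool axes [-0.0013 -0.0001]
[-0.87992368 -0.41138546 -1.88206741] [ 0.03554965  0.10765361 -0.00060521] [0.4578307  0.21253367 0.07080926]
```

The lower position shows signs of a light touch (moment change), so I'll raise 1 mm more and hand in.

Emit:
play_rows --moves '[[[0,0,-0.02],[0,0,0],-0.12],[[0,0,0],[0,0,0],-0.12],[[0,0,0],[0,0,0],-0.12],[[0,0,0],[0,0,0],-0.12],[[0,0,0],[0,0,0],-0.12]]'

```text
time: 21.65
tcp_pos: [0.4579, 0.2125, 0.0719]
tcp_rot: [[0.957, -0.291, -0.0], [-0.291, -0.957, -0.0], [-0.0, 0.0, -1.0]]
force: [-0.8, 0.2, -2.6]
width: 0.443
grasp_force: 16.9
```

```bash
python3 -c "
from h import *
o=get_obs();print(o['force'],o['moment'],o['tcp_pos'],o['grasp_force'],o['width'])
print(hand_in())"
```

```text
[-0.77783816  0.22948724 -2.5955412 ] [ 0.05202042  0.07941915 -0.00903752] [0.45789914 0.21253597 0.07186995] 16.915692687034607 0.44321012924597275
the job is handed in; nothing more can be done
None
```

I handed the job in at about 21.7 s with the spread ring (about 0.15 rad) held around the groove and no sign of contact, within about 2 mm of centre and height by my measurements; the hand-in gave no verdict.

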